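Deal the sheaves into the rack and shut the keeper

TASK

Deal the six black sheaves into the three-bay rack by sliding them flat along the bench, never lifting or tipping them up: one fully into the left bay, one into the middle, one into the right (as the robot sees them), then round again in the same order until each bay holds two. Then swing the keeper bar fully shut across the mouths so that nothing slides out at sea. Leave the tin, the spanner and the bottle alone.

Things in the scene. Friction and masses are not known exactly. Their poses are not given: they have to be found in the camera images.
- sheave_1: one of six identical rope-block sheaves: black plastic disc with a grooved rim and a flat steel bush in its middle, 70 mm in diameter, 25 mm thick, lying flat; origin at the centre of its underside, z up. They start on the bench before the mouths of the rack, five in a loose row with gaps from 5 mm up and one apart to the left; about 110 g
- sheave_2: one of six identical rope-block sheaves: black plastic disc with a grooved rim and a flat steel bush in its middle, 70 mm in diameter, 25 mm thick, lying flat; origin at the centre of its underside, z up. They start on the bench before the mouths of the rack, five in a loose row with gaps from 5 mm up and one apart to the left; about 110 g
- sheave_3: one of six identical rope-block sheaves: black plastic disc with a grooved rim and a flat steel bush in its middle, 70 mm in diameter, 25 mm thick, lying flat; origin at the centre of its underside, z up. They start on the bench before the mouths of the rack, five in a loose row with gaps from 5 mm up and one apart to the left; about 110 g
- sheave_4: one of six identical rope-block sheaves: black plastic disc with a grooved rim and a flat steel bush in its middle, 70 mm in diameter, 25 mm thick, lying flat; origin at the centre of its underside, z up. They start on the bench before the mouths of the rack, five in a loose row with gaps from 5 mm up and one apart to the left; about 110 g
- sheave_5: one of six identical rope-block sheaves: black plastic disc with a grooved rim and a flat steel bush in its middle, 70 mm in diameter, 25 mm thick, lying flat; origin at the centre of its underside, z up. They start on the bench before the mouths of the rack, five in a loose row with gaps from 5 mm up and one apart to the left; about 110 g
- sheave_6: one of six identical rope-block sheaves: black plastic disc with a grooved rim and a flat steel bush in its middle, 70 mm in diameter, 25 mm thick, lying flat; origin at the centre of its underside, z up. They start on the bench before the mouths of the rack, five in a loose row with gaps from 5 mm up and one apart to the left; about 110 g
- rack: timber rack fixed to the bench: three bays side by side, open to the robot, the bench being their floor (no sill). Origin at bench level, middle of the mouth line; x points into the bays, y left. Bays 90 mm wide, 150 mm deep, 105 mm apart, two sheaves deep; walls 15 mm thick with rounded noses, 30 mm high. A 5 mm high steel plate lies under the keeper's pivot (x -25 to 45, y -154 to -200 mm)
- bay_left (a point): middle of the left bay's floor, 75 mm in from the mouth; axes as the rack
- bay_middle (a point): middle of the middle bay's floor, 75 mm in from the mouth; axes as the rack
- bay_right (a point): middle of the right bay's floor, 75 mm in from the mouth; axes as the rack
- keeper (a joint): angle of the keeper bar, rad: 0 shut, across the three mouths (a stop is there); grows as it swings out towards the robot and round to the right, to 3.1. It starts at 2.75 to 3.0, sticking out to the right of the rack. It turns level about an upright pivot with light friction (under 0.15 N m) and stays where it is left
- keeper_pivot (a point): pivot axis of the keeper bar at mid-height of the bar, 18 mm above the bench, 12 mm in front of the mouth line and 185 mm right of the rack's middle. The bar is aluminium, 16 mm wide, from 8 to 28 mm above the bench; the point's y axis points along the bar to its free end
- keeper_end (a point): free end of the keeper bar, on its centre line, 315 mm from the pivot, 18 mm above the bench
- grease_tin: bystander: closed steel tin, 72 mm in diameter, 80 mm high, standing left of the rack; origin under its middle
- spanner: bystander: steel spanner 190 mm long, lying behind the rack; origin under its middle
- oil_bottle: bystander: closed grey bottle, 64 mm in diameter, 150 mm high, standing right of and behind the rack; origin under its middle
There are look-alikes about, which are no part of the job. What is shaped like the sheave_4 but brown or green is not meant.

How it is judged:
On the way, in this order (a step that is already met when the one before it is completed fails the run):
1. first round: the left bay has its first sheave (horizontal distance between any of sheave_1, sheave_2, sheave_3, sheave_4, sheave_5, sheave_6 and bay_left below 0.05 m), for 0.15 s.
2. first round: the middle bay has its first sheave (horizontal distance between any of sheave_1, sheave_2, sheave_3, sheave_4, sheave_5, sheave_6 and bay_middle below 0.05 m), for 0.15 s.
3. first round: the right bay has its first sheave (horizontal distance between any of sheave_1, sheave_2, sheave_3, sheave_4, sheave_5, sheave_6 and bay_right below 0.05 m), for 0.15 s.
4. second round: the left bay has its second sheave ((horizontal distance between each of sheave_1, sheave_2 and bay_left below 0.05 m or horizontal distance between each of sheave_1, sheave_3 and bay_left below 0.05 m or horizontal distance between each of sheave_1, sheave_4 and bay_left below 0.05 m or horizontal distance between each of sheave_1, sheave_5 and bay_left below 0.05 m or horizontal distance between each of sheave_1, sheave_6 and bay_left below 0.05 m or horizontal distance between each of sheave_2, sheave_3 and bay_left below 0.05 m or horizontal distance between each of sheave_2, sheave_4 and bay_left below 0.05 m or horizontal distance between each of sheave_2, sheave_5 and bay_left below 0.05 m or horizontal distance between each of sheave_2, sheave_6 and bay_left below 0.05 m or horizontal distance between each of sheave_3, sheave_4 and bay_left below 0.05 m or horizontal distance between each of sheave_3, sheave_5 and bay_left below 0.05 m or horizontal distance between each of sheave_3, sheave_6 and bay_left below 0.05 m or horizontal distance between each of sheave_4, sheave_5 and bay_left below 0.05 m or horizontal distance between each of sheave_4, sheave_6 and bay_left below 0.05 m or horizontal distance between each of sheave_5, sheave_6 and bay_left below 0.05 m)), for 0.15 s.
5. second round: the middle bay has its second sheave ((horizontal distance between each of sheave_1, sheave_2 and bay_middle below 0.05 m or horizontal distance between each of sheave_1, sheave_3 and bay_middle below 0.05 m or horizontal distance between each of sheave_1, sheave_4 and bay_middle below 0.05 m or horizontal distance between each of sheave_1, sheave_5 and bay_middle below 0.05 m or horizontal distance between each of sheave_1, sheave_6 and bay_middle below 0.05 m or horizontal distance between each of sheave_2, sheave_3 and bay_middle below 0.05 m or horizontal distance between each of sheave_2, sheave_4 and bay_middle below 0.05 m or horizontal distance between each of sheave_2, sheave_5 and bay_middle below 0.05 m or horizontal distance between each of sheave_2, sheave_6 and bay_middle below 0.05 m or horizontal distance between each of sheave_3, sheave_4 and bay_middle below 0.05 m or horizontal distance between each of sheave_3, sheave_5 and bay_middle below 0.05 m or horizontal distance between each of sheave_3, sheave_6 and bay_middle below 0.05 m or horizontal distance between each of sheave_4, sheave_5 and bay_middle below 0.05 m or horizontal distance between each of sheave_4, sheave_6 and bay_middle below 0.05 m or horizontal distance between each of sheave_5, sheave_6 and bay_middle below 0.05 m)), for 0.15 s.
6. second round: the right bay has its second sheave ((horizontal distance between each of sheave_1, sheave_2 and bay_right below 0.05 m or horizontal distance between each of sheave_1, sheave_3 and bay_right below 0.05 m or horizontal distance between each of sheave_1, sheave_4 and bay_right below 0.05 m or horizontal distance between each of sheave_1, sheave_5 and bay_right below 0.05 m or horizontal distance between each of sheave_1, sheave_6 and bay_right below 0.05 m or horizontal distance between each of sheave_2, sheave_3 and bay_right below 0.05 m or horizontal distance between each of sheave_2, sheave_4 and bay_right below 0.05 m or horizontal distance between each of sheave_2, sheave_5 and bay_right below 0.05 m or horizontal distance between each of sheave_2, sheave_6 and bay_right below 0.05 m or horizontal distance between each of sheave_3, sheave_4 and bay_right below 0.05 m or horizontal distance between each of sheave_3, sheave_5 and bay_right below 0.05 m or horizontal distance between each of sheave_3, sheave_6 and bay_right below 0.05 m or horizontal distance between each of sheave_4, sheave_5 and bay_right below 0.05 m or horizontal distance between each of sheave_4, sheave_6 and bay_right below 0.05 m or horizontal distance between each of sheave_5, sheave_6 and bay_right below 0.05 m)), for 0.15 s.
7. the keeper bar is swung shut (value of joint keeper below 0.06 rad), for 0.2 s.
At the end, for the whole second after the job is handed in: each bay holds two sheaves lying at rest, each sheave's middle within 50 mm of the middle of its bay's floor (seen from above); the keeper bar is within 0.06 rad of shut ((horizontal distance between each of sheave_1, sheave_2 and bay_left below 0.05 m or horizontal distance between each of sheave_1, sheave_3 and bay_left below 0.05 m or horizontal distance between each of sheave_1, sheave_4 and bay_left below 0.05 m or horizontal distance between each of sheave_1, sheave_5 and bay_left below 0.05 m or horizontal distance between each of sheave_1, sheave_6 and bay_left below 0.05 m or horizontal distance between each of sheave_2, sheave_3 and bay_left below 0.05 m or horizontal distance between each of sheave_2, sheave_4 and bay_left below 0.05 m or horizontal distance between each of sheave_2, sheave_5 and bay_left below 0.05 m or horizontal distance between each of sheave_2, sheave_6 and bay_left below 0.05 m or horizontal distance between each of sheave_3, sheave_4 and bay_left below 0.05 m or horizontal distance between each of sheave_3, sheave_5 and bay_left below 0.05 m or horizontal distance between each of sheave_3, sheave_6 and bay_left below 0.05 m or horizontal distance between each of sheave_4, sheave_5 and bay_left below 0.05 m or horizontal distance between each of sheave_4, sheave_6 and bay_left below 0.05 m or horizontal distance between each of sheave_5, sheave_6 and bay_left below 0.05 m) and (horizontal distance between each of sheave_1, sheave_2 and bay_middle below 0.05 m or horizontal distance between each of sheave_1, sheave_3 and bay_middle below 0.05 m or horizontal distance between each of sheave_1, sheave_4 and bay_middle below 0.05 m or horizontal distance between each of sheave_1, sheave_5 and bay_middle below 0.05 m or horizontal distance between each of sheave_1, sheave_6 and bay_middle below 0.05 m or horizontal distance between each of sheave_2, sheave_3 and bay_middle below 0.05 m or horizontal distance between each of sheave_2, sheave_4 and bay_middle below 0.05 m or horizontal distance between each of sheave_2, sheave_5 and bay_middle below 0.05 m or horizontal distance between each of sheave_2, sheave_6 and bay_middle below 0.05 m or horizontal distance between each of sheave_3, sheave_4 and bay_middle below 0.05 m or horizontal distance between each of sheave_3, sheave_5 and bay_middle below 0.05 m or horizontal distance between each of sheave_3, sheave_6 and bay_middle below 0.05 m or horizontal distance between each of sheave_4, sheave_5 and bay_middle below 0.05 m or horizontal distance between each of sheave_4, sheave_6 and bay_middle below 0.05 m or horizontal distance between each of sheave_5, sheave_6 and bay_middle below 0.05 m) and (horizontal distance between each of sheave_1, sheave_2 and bay_right below 0.05 m or horizontal distance between each of sheave_1, sheave_3 and bay_right below 0.05 m or horizontal distance between each of sheave_1, sheave_4 and bay_right below 0.05 m or horizontal distance between each of sheave_1, sheave_5 and bay_right below 0.05 m or horizontal distance between each of sheave_1, sheave_6 and bay_right below 0.05 m or horizontal distance between each of sheave_2, sheave_3 and bay_right below 0.05 m or horizontal distance between each of sheave_2, sheave_4 and bay_right below 0.05 m or horizontal distance between each of sheave_2, sheave_5 and bay_right below 0.05 m or horizontal distance between each of sheave_2, sheave_6 and bay_right below 0.05 m or horizontal distance between each of sheave_3, sheave_4 and bay_right below 0.05 m or horizontal distance between each of sheave_3, sheave_5 and bay_right below 0.05 m or horizontal distance between each of sheave_3, sheave_6 and bay_right below 0.05 m or horizontal distance between each of sheave_4, sheave_5 and bay_right below 0.05 m or horizontal distance between each of sheave_4, sheave_6 and bay_right below 0.05 m or horizontal distance between each of sheave_5, sheave_6 and bay_right below 0.05 m) and value of joint keeper below 0.06 rad and linear speed of each of sheave_1, sheave_2, sheave_3, sheave_4, sheave_5, sheave_6 below 0.02 m/s); the robot touches nothing.
It fails at once if a sheave is lifted off the bench or tipped up (its underside's middle more than 12 mm up, or 0.3 rad of tilt) (height (world z) of any of sheave_1, sheave_2, sheave_3, sheave_4, sheave_5, sheave_6 above 0.012 m or angle between any of sheave_1, sheave_2, sheave_3, sheave_4, sheave_5, sheave_6's own z axis and vertical above 0.3 rad).
It fails at once if the tin, spanner or bottle is moved by more than 30 mm (distance of any of grease_tin, spanner, oil_bottle from where it was at the start of the episode above 0.03 m).
It also fails if it takes over 72 s, if anything falls off the work surface, if the arm or the gripper's body presses on something with over 40 N, if the wrist force passes 120 N, or if a joint passes its speed limit or range.

ROBOT

A 6-joint arm with a two-finger parallel gripper is mounted at the origin on the work surface. World frame = base frame: x ahead of the robot, y to its left, z up, the work surface at z = 0. Lengths are in m, angles in rad, forces in N, time in s.
With the tool pointing down it reaches from about 0.225 to 0.875 m from the base axis. Payload 3.4 kg.
Tool frame: the origin (TCP) lies between the finger pads; the fingertips stand r.tip_reach ahead of it and the grasp point (between the pads) lies 11 mm behind it (r.tip_reach is the distance from the TCP to the fingertips, in m); z points along the fingers, x is the direction in which the jaws open and shut, and the axes are right-handed (so a half turn about z gives the same grasp; the last joint's range is limited). The gripper opens to 85 mm and grips with 20 to 120 N. Pads are 22 mm wide; open, the fingers measure 114 mm over their backs; the gripper's body (76 mm by 85 mm) begins 54 mm behind the grasp point. The pads swing forward as they close: fully open they stand 13 mm farther back than shut.
Start: joints at [-1.318, 0.276, 1.505, -0, 1.361, -0.121], TCP at [0.21, -0.535, 0.239] pointing down, gripper open.
Joint ranges: [-2.89, 2.89], [-0.75, 2.08], [0.22, 2.7], [-1.18, 4.32], [0.11, 2.71], [-2.7, 2.7]. Speed limits (rad/s): [2.57, 2.57, 3.14, 3.14, 3.14, 3.14].

INTERFACE

Orientations are given as a 3x3 rotation matrix whose columns are the frame's x, y, z axes.
In Python, from workcell import r gives the robot as it stands.
- The arm moves only by the shell command python3 -m creep 'ROWS' [OPENING] [FORCE]. ROWS is JSON, a list of rows, each a list of 2 entries, a list of its own where there are three numbers: the shift along the tool's x, y, z normalised to -1 to 1, where 1 is 500 mm, then the turn about the tool's z normalised to -1 to 1, where 1 is 60 degrees. In form: [[[x, y, z], twist], ...]. A call has 1 to 12 rows; each row is the pose to reach, as a shift and turn from the pose commanded when the call began, along the tool's axes at that moment; what a row does not reach only later rows make up. A row lasts 1/8 s, in which the tool goes at most 62.5 mm and 10.7 degrees, less where a joint would pass 70% of its speed; a pose out of reach is approached as far as the arm can. A call with a number of a shift or a turn outside -1 to 1 is refused whole. A call with a gripper value outside its range is refused whole. OPENING is the closure, from 0 (fully open) to 1 (shut), set as the call begins (- or left out, the last holds). The fingers move at their own pace and stop on an object; FORCE is the grip in N (left out, the last holds). Time passes only in rows, so rows that repeat a pose let the fingers close. It gives the time, the measured TCP pose, the force and the opening at its end, in the units of the state.
- r.state(): the state, without advancing time (a new reading comes with each control period).
- r.camera(name): name is "scene" or "top" or "wrist"; returns a dict with "image" (420x560x3 uint8, red, green, blue), "fx", "fy", "cx", "cy" (pixels), "rvec" (rotation vector, rad) and "tvec" (3), from world to camera coordinates, as OpenCV has them. Camera axes: x right, y down, z forward; pixel columns grow to the right and rows downward; lengths in m; the calibration is good to about 2 mm. The wrist camera is an equidistant fisheye: a pixel r from the principal point sees the ray r / f radians off the axis. A picture is of the moment at which its call begins. There is no depth.
- r.sign_off(): hands the job in, once; it reports no verdict.
Trained networks look in the newest picture that a camera, given by its name, has taken for a name from the list of things; names that differ only in an ending like _2 or _b are one class to them, and where a whole thing is asked for, a point or a joint stands for the part that bears it (a point fixed in the world has none). Each returns a list of dicts, best first, with "conf" (0 to 1); they miss things now and then, are a little off and sometimes report something else, mostly with a low value. They report only what shows in the picture. A call takes as long as a camera call. They do not tell look-alikes from the thing itself.
- r.look_for(query, camera): "box" ([left, top, right, bottom] in pixels, round what is visible of it).
- r.masks_of(query, camera): "pixels" (420x560 bool, what is visible of it) and "box" ([left, top, right, bottom] in pixels, round what is visible of it).
The state is a dict: "clock": time; "qpos": joint angles; "joint_velocities": joint speeds; "joint_efforts": joint torques, N m; "ee_pos": TCP position; "tcp_rot": TCP orientation; "wrist_force": force on the tool from outside, world axes, zero at the start; "moment": the same for the moment, N m; "finger_gap": finger opening in m.
Only numpy, scipy, OpenCV 4.12 (cv2) and the standard library are available. Lean on these libraries where they do the work, as an engineer would, in place of code of your own. Each camera call takes 0.05 s, during which the arm holds its last target.

## Working session

There is one attempt and no reset: what is moved stays moved. The work goes in short steps, Python scripts to look and compute and a shell command to move; the robot and the scene stay as the last step left them, time stands still between calls to the robot, and variables do not carry over. Pictures are saved under pics/ and viewed, and the job is handed in when it is done.

```bash
ls; mkdir -p pics
python3 - <<'E'
from workcell import r
import cv2
s=r.state()
for k,v in s.items(): print(k,v)
print(r.tip_reach)
for c in ["scene","top","wrist"]:
    d=r.camera(c); cv2.imwrite(f"pics/{c}0.png",d["image"][:,:,::-1]); print(c,d["fx"],d["cx"],d["cy"],d["rvec"],d["tvec"])
E
```

```text
pics
clock 0.0
qpos [-1.31799127e+00  2.76622970e-01  1.50612639e+00  3.19006647e-05
  1.36066895e+00 -1.20985255e-01]
joint_velocities [ 4.23475446e-05  3.88158237e-05 -6.10522430e-04 -1.21377177e-03
 -1.70031667e-03  2.39985074e-04]
joint_efforts [-5.93475716e-05 -4.16781735e+01 -2.45809472e+01 -2.03191494e-04
  1.11388150e-02  1.16901177e-06]
ee_pos [ 0.20984775 -0.53480765  0.23842641]
tcp_rot [[ 3.65140031e-01 -9.30952510e-01 -4.26427473e-04]
 [-9.30950851e-01 -3.65140193e-01  1.77543107e-03]
 [-1.80854782e-03 -2.51297938e-04 -9.99998333e-01]]
wrist_force [ 0.06733824  0.32507897 -0.56156514]
moment [-0.01877585 -0.04736246 -0.03957627]
finger_gap 0.08545177489966367
0.008
scene 461.5682945122725 279.91445541474735 210.87850152961508 [ 2.28662426  1.05165418 -0.34343221] [-0.44197267 -0.26449491  1.59092416]
top 512.744893963623 283.9626951547854 207.36184170780842 [ 2.15696806 -2.05715956  0.21902587] [0.04969135 0.57292943 1.11129652]
wrist 325.19226210127806 280.60382035015465 209.04464097892577 [-2.38093572  1.6248075   0.24810001] [-0.57343933 -0.03874815  0.37893684]
```

View pics/top0.png

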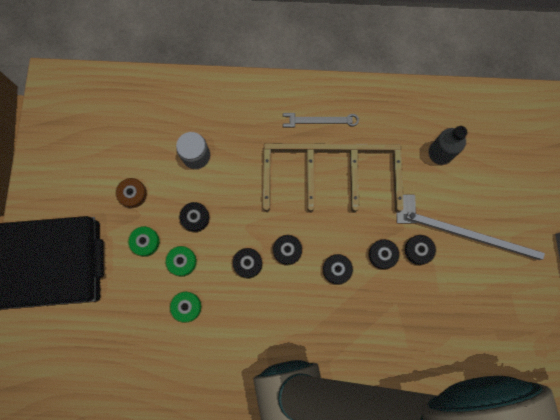

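View pics/scene0.png

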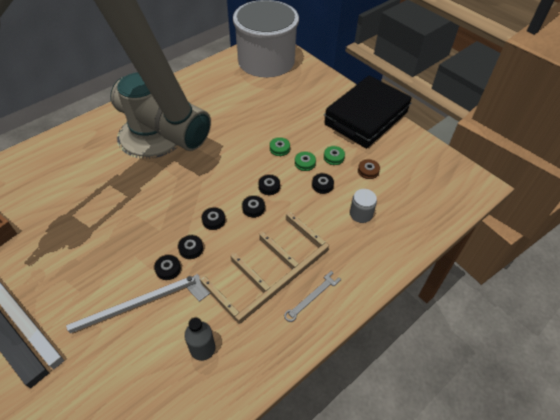

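```bash
cat > h.py <<'E'
from workcell import r
import numpy as np, cv2
def proj(d,P):
    K=np.array([[d["fx"],0,d["cx"]],[0,d["fy"],d["cy"]],[0,0,1.]])
    return cv2.projectPoints(np.array(P,float).reshape(-1,3),np.array(d["rvec"],float),np.array(d["tvec"],float),K,None)[0].reshape(-1,2)
def bp(d,uv,z):
    R,_=cv2.Rodrigues(np.array(d["rvec"],float)); t=np.array(d["tvec"],float).ravel()
    C=-R.T@t
    ray=R.T@np.array([(uv[0]-d["cx"])/d["fx"],(uv[1]-d["cy"])/d["fy"],1])
    return C+ray*(z-C[2])/ray[2]
def sheaves(cam="top",zc=0.0125,d=None):
    d=d or r.camera(cam); im=d["image"].astype(int); out=[]
    for m in r.masks_of("sheave_1",cam):
        p=m["pixels"]; 
        v,u=np.nonzero(p)
        if len(u)<50: continue
        px=im[v,u]; 
        sat=np.median(px.max(1)-px.min(1)); val=np.median(px.max(1))
        c=((u.min()+u.max())/2,(v.min()+v.max())/2)
        c=(u.mean(),v.mean())
        P=bp(d,c,zc)
        out.append((m["conf"],np.round(P[:2],4),len(u),sat,val,np.round(c,1)))
    return d,out
E
python3 - <<'E'
from h import *
d,o=sheaves()
for x in o: print(*x)
R,_=cv2.Rodrigues(d["rvec"]);print("cam",-R.T@d["tvec"])
for q in["rack","keeper","keeper_end","grease_tin","oil_bottle","spanner"]:
    for m in r.look_for(q,"top")[:2]: print(q,m)
im=d["image"][:,:,::-1][120:290,230:560]
cv2.imwrite("pics/top1.png",cv2.resize(im,None,fx=2.4,fy=2.4,interpolation=cv2.INTER_CUBIC))
E
```

```text
0.95 [ 0.48   -0.1591] 747 4.0 37.0 [383.  253.9]
0.94 [0.4407 0.3139] 738 82.0 106.0 [179.7 261.2]
0.79 [0.4833 0.4037] 765 80.0 103.0 [143.2 241.3]
0.67 [0.5985 0.4467] 721 54.0 81.0 [130.3 192.8]
0.66 [0.4442 0.1581] 751 3.0 34.0 [246.5 262.8]
0.61 [ 0.4933 -0.2438] 707 3.0 35.0 [419.2 250. ]
0.61 [ 0.4396 -0.0529] 772 4.0 38.0 [337.1 269.1]
0.61 [0.337  0.2926] 784 81.0 106.0 [184.9 306.9]
0.57 [0.4806 0.0662] 743 3.0 36.0 [286.7 249.2]
cam [0.32379505 0.06549423 1.20688217]
rack {'box': [261.0, 142.6, 542.6, 259.7], 'conf': 0.77}
keeper {'box': [406.8, 213.5, 541.4, 261.9], 'conf': 0.86}
keeper_end {'box': [406.1, 216.3, 543.1, 257.0], 'conf': 0.76}
grease_tin {'box': [175.0, 133.8, 210.1, 171.1], 'conf': 0.74}
grease_tin {'box': [258.4, 142.1, 543.6, 257.1], 'conf': 0.64}
oil_bottle {'box': [428.5, 126.9, 466.8, 164.9], 'conf': 0.61}
spanner {'box': [280.7, 114.8, 359.3, 127.7], 'conf': 0.69}
```

View pics/top1.png

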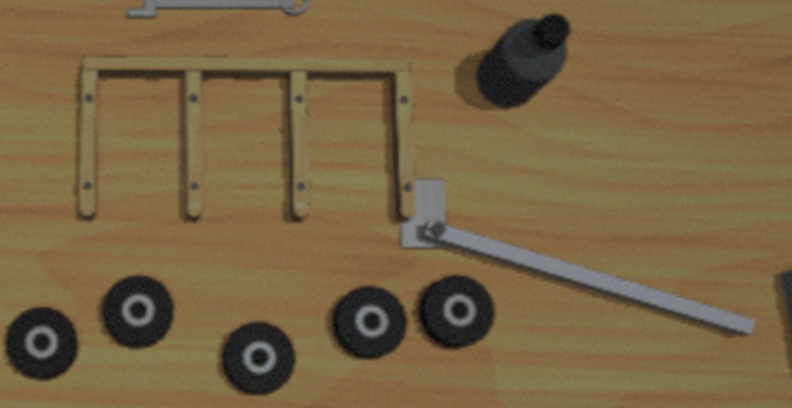

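Run:
```python
from h import *
d=r.camera("top")
o=lambda p:(p[0]/2.4+230-.3,p[1]/2.4+120-.3)
P=[bp(d,o(p),.03) for p in[(87,218),(194,218),(300,218),(407,218)]]
print(np.round(P,4))
for p in[(82,58),(411,63),(83,71),(411,75)]: print(np.round(bp(d,o(p),.03),4))
n=np.array(P); v=n[0]-n[3]; print("spac",np.linalg.norm(v)/3,"yaw",np.arctan2(-v[0],v[1]))
print("mid",n.mean(0))
print("pivot",bp(d,o((436,231)),.03),"end",bp(d,o((752,326)),.028))
```

```text
[[ 0.567   0.1189  0.03  ]
 [ 0.5719  0.0145  0.03  ]
 [ 0.5768 -0.089   0.03  ]
 [ 0.5818 -0.1934  0.03  ]]
[0.7307 0.1329 0.03  ]
[ 0.7411 -0.1974  0.03  ]
[0.7171 0.1311 0.03  ]
[ 0.7285 -0.1974  0.03  ]
spac 0.10421108503075126 yaw 0.04739459480511864
mid [ 0.57437618 -0.03725036  0.03      ]
pivot [ 0.57016239 -0.22163494  0.03      ] end [ 0.49182549 -0.52491783  0.028     ]
```

```bash
cat >> h.py <<'E'
RO=np.array([.5745,-.0370]); TH=.047
X=np.array([np.cos(TH),np.sin(TH)]); Y=np.array([-X[1],X[0]])
def toR(p): p=np.array(p[:2])-RO; return np.array([p@X,p@Y])
def toW(q): return RO+q[0]*X+q[1]*Y
def blacks(d=None,show=None):
    "find black discs in top image by circle-ish dark blobs on bench"
    d=d or r.camera("top"); im=d["image"]
    g=(im.max(2)<62).astype(np.uint8)
    g=cv2.morphologyEx(g,cv2.MORPH_CLOSE,cv2.getStructuringElement(cv2.MORPH_ELLIPSE,(9,9)))
    g=cv2.morphologyEx(g,cv2.MORPH_OPEN,cv2.getStructuringElement(cv2.MORPH_ELLIPSE,(11,11)))
    n,_,st,ce=cv2.connectedComponentsWithStats(g)
    out=[]
    for i in range(1,n):
        if 350<st[i][4]<1400:
            W=bp(d,ce[i],.0125)[:2]; out.append(W); print("blob",np.round(ce[i],1),st[i][2:],"W",np.round(W,4),"R",np.round(toR(W),4))
    if show: cv2.imwrite(show,cv2.resize(im[100:350,100:500,::-1],None,fx=2,fy=2,interpolation=cv2.INTER_CUBIC))
    return d,out
def rows(targets,s=None,cmd=None):
    """targets: (wx,wy,z,heading) heading= world angle of push dir(forward = -tool y). prints rows from commanded pose approx measured"""
    s=s or r.state(); R=np.array(s["tcp_rot"]); p=np.array(s["ee_pos"])
    h0=np.arctan2(-R[1,1],-R[0,1])
    for t in targets:
        dl=R.T@(np.array(t[:3])-p)/.5
        dh=(t[3]-h0+np.pi)%(2*np.pi)-np.pi
        print(f"[[{dl[0]:.3f},{dl[1]:.3f},{dl[2]:.3f}],{-dh/np.radians(60):.3f}]",end=",")
    print()
E
python3 - <<'E'
from h import *
d,o=blacks()
d,o=sheaves("scene")
for x in o: print(*x)
E
```

```text
blob [492.3   4. ] [ 158   12 1319] W [ 1.1474 -0.4393] R [ 0.5534 -0.4287]
blob [447.4 145.1] [ 38  39 970] W [ 0.7549 -0.3147] R [ 0.1671 -0.2859]
blob [194.  216.9] [ 29  30 683] W [0.5472 0.2895] R [-0.0119  0.3274]
blob [286.9 249.5] [ 29  30 685] W [0.4799 0.0656] R [-0.0897  0.1069]
blob [247.  262.7] [ 29  30 688] W [0.4445 0.157 ] R [-0.1207  0.1999]
blob [336.9 269.1] [ 29  29 689] W [ 0.4397 -0.0525] R [-0.1353 -0.0092]
0.92 [0.5983 0.4406] 353 47.0 91.0 [367.6 168.5]
0.84 [0.3375 0.2881] 318 51.5 122.0 [279.  146.4]
0.76 [ 0.4778 -0.1642] 532 2.0 26.0 [189.6 246.6]
0.7 [ 0.492  -0.2484] 546 2.0 23.0 [166.7 266.7]
0.7 [0.4784 0.0625] 427 2.0 26.0 [252.8 205.7]
0.7 [0.4838 0.3982] 342 52.0 122.0 [333.2 155.1]
0.68 [0.5469 0.2847] 350 2.0 23.0 [321.8 182.9]
0.67 [ 0.438  -0.0565] 431 2.0 24.0 [212.6 218.1]
0.59 [0.4388 0.3083] 339 53.0 124.0 [303.9 160.3]
```

Run:
```python
from h import *
w=toW((-.15,.107)); print(w)
rows([(*w,.1,TH)])
w=toW((-.15,-.107)); print(w, toR((.479,-.16)))
```

```text
[0.4196385  0.06283444]
[[-0.961,-0.827,0.279],0.312],
[ 0.42969279 -0.15092924] [-0.10117341 -0.11837732]
```

```bash
python3 -m creep '[[[-0.961,-0.827,0.2],0.312],[[-0.961,-0.827,0.2],0.312],[[-0.961,-0.827,0.2],0.312],[[-0.961,-0.827,0.2],0.312],[[-0.961,-0.827,0.279],0.312],[[-0.961,-0.827,0.279],0.312],[[-0.961,-0.827,0.279],0.312],[[-0.961,-0.827,0.279],0.312],[[-0.961,-0.827,0.279],0.312],[[-0.961,-0.827,0.279],0.312],[[-0.961,-0.827,0.279],0.312]]' 0.5
python3 - <<'E'
from h import *
s=r.state(); print(s["clock"],s["ee_pos"],s["finger_gap"],r.tip_reach,toR(s["ee_pos"])); R=s["tcp_rot"];print(R)
d=r.camera("wrist"); cv2.imwrite("pics/w1.png",d["image"][:,:,::-1])
w=toW((-.15,.107)); rows([(*w,.1,TH),(*w,.016,TH)])
E
```

```text
clock: 2.12
ee_pos: [0.4198, 0.0659, 0.0992]
tcp_rot: [[0.051, -0.999, -0.0], [-0.999, -0.051, 0.0], [-0.0, 0.0, -1.0]]
wrist_force: [0.4, -0.1, -0.4]
finger_gap: 0.0428
2.125 [0.4198473  0.06587146 0.09920322] 0.04277300854837819 0.008 [-0.14964874  0.11002386]
[[ 5.07225358e-02 -9.98712766e-01 -1.85593512e-04]
 [-9.98712668e-01 -5.07226185e-02  4.72027082e-04]
 [-4.80833262e-04  1.61412181e-04 -9.99999871e-01]]
[[0.008,0.002,-0.002],0.003],[[0.009,0.002,0.166],0.003],
```

View pics/w1.png

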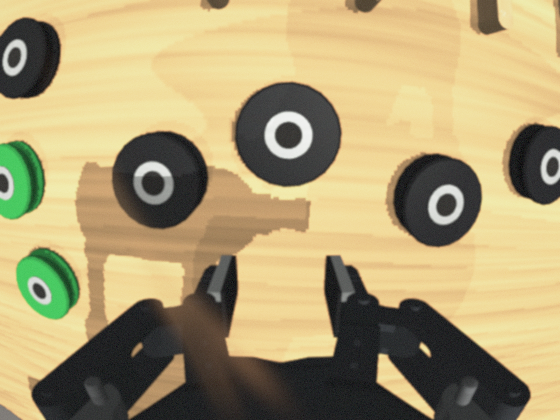

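```bash
python3 - <<'E'
from h import *
s=r.state(); print(s["clock"],s["ee_pos"],toR(s["ee_pos"]))
E
python3 -m creep '[[[0,0,0.085],0],[[0,0,0.17],0],[[0,0,0.17],0],[[0,-0.06,0.17],0],[[0,-0.12,0.17],0],[[0,-0.18,0.17],0],[[0,-0.24,0.17],0],[[0,-0.3,0.17],0],[[0,-0.34,0.17],0],[[0,-0.37,0.17],0],[[0,-0.37,0.17],0]]'
python3 - <<'E'
from h import *
blacks(show="pics/t2.png"); s=r.state(); print(toR(s["ee_pos"]))
E
```

```text
2.175 [0.42050839 0.06703312 0.09888657] [-0.1489338   0.11115318]
clock: 3.55
ee_pos: [0.6058, 0.0714, 0.016]
tcp_rot: [[0.047, -0.999, 0.003], [-0.999, -0.047, -0.0], [0.0, -0.003, -1.0]]
wrist_force: [0.1, -0.3, -0.6]
finger_gap: 0.0428
blob [506.9   4.1] [ 120   12 1049] W [ 1.1489 -0.4773] R [ 0.553  -0.4668]
blob [447.3 145.2] [ 38  39 962] W [ 0.7547 -0.3147] R [ 0.167  -0.2859]
blob [286.4 185. ] [  52   30 1123] W [0.6355 0.0739] R [0.0661 0.108 ]
blob [193.9 216.8] [ 29  30 677] W [0.5472 0.2895] R [-0.0119  0.3275]
blob [418.9 249.5] [ 33  30 743] W [ 0.4945 -0.2431] R [-0.0896 -0.2021]
blob [383.5 254. ] [ 33  29 722] W [ 0.48   -0.1604] R [-0.1002 -0.1188]
blob [242.1 263.5] [ 21  27 402] W [0.4421 0.1682] R [-0.1226  0.2111]
blob [334.9 269. ] [ 38  28 738] W [ 0.4397 -0.0478] R [-0.1351 -0.0044]
[0.03503039 0.10692654]
```

View pics/t2.png

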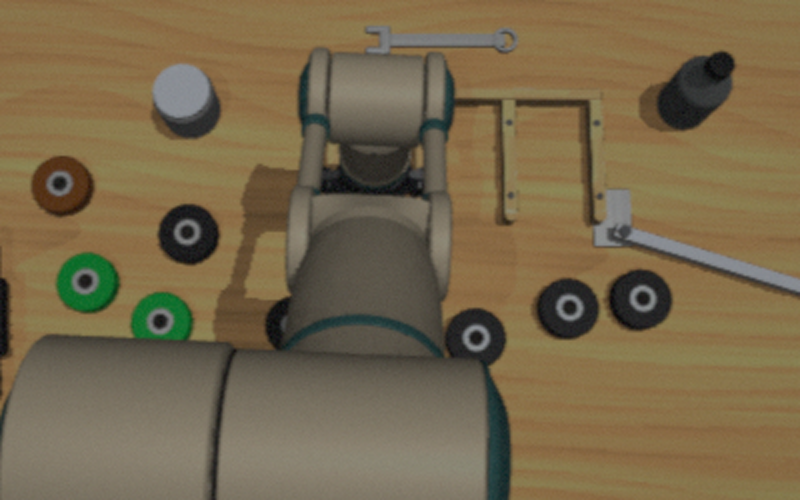

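```bash
python3 -m creep '[[[0,0.03,-0.1],0],[[0,0.1,-0.17],0],[[0.1,0.2,-0.17],0],[[0.15,0.3,-0.17],0],[[0.232,0.4,-0.17],0],[[0.232,0.45,-0.17],0],[[0.232,0.45,-0.17],0]]'
python3 - <<'E'
from h import *
s=r.state(); print(toR(s["ee_pos"]))
d,_=blacks(show="pics/t3.png")
w=toW((-.19,-.0085)); rows([(*w,.1,TH)])
E
```

```text
clock: 4.47
ee_pos: [0.3816, -0.0544, 0.0998]
tcp_rot: [[0.045, -0.999, -0.002], [-0.999, -0.045, 0.001], [-0.001, 0.002, -1.0]]
wrist_force: [0.4, 0.5, 1.0]
finger_gap: 0.0425
[-0.19351018 -0.00835833]
blob [506.6   4.2] [ 120   12 1080] W [ 1.1485 -0.4765] R [ 0.5527 -0.466 ]
blob [447.3 145.2] [ 37  39 961] W [ 0.7547 -0.3146] R [ 0.1669 -0.2857]
blob [286.5 180.7] [ 28  30 645] W [0.6463 0.0743] R [0.0769 0.1078]
blob [194.  216.8] [ 29  30 680] W [0.5472 0.2895] R [-0.0119  0.3274]
blob [418.8 249.6] [ 33  30 750] W [ 0.4943 -0.243 ] R [-0.0898 -0.202 ]
blob [385.4 249.4] [ 31  22 440] W [ 0.4911 -0.1647] R [-0.0893 -0.1237]
blob [246.9 262.7] [ 29  30 687] W [0.4445 0.1572] R [-0.1207  0.2001]
blob [305.  407.3] [ 23  27 388] W [0.1335 0.0098] R [-0.4384  0.0675]
[[-0.001,-0.002,0.000],-0.001],
```

View pics/t3.png

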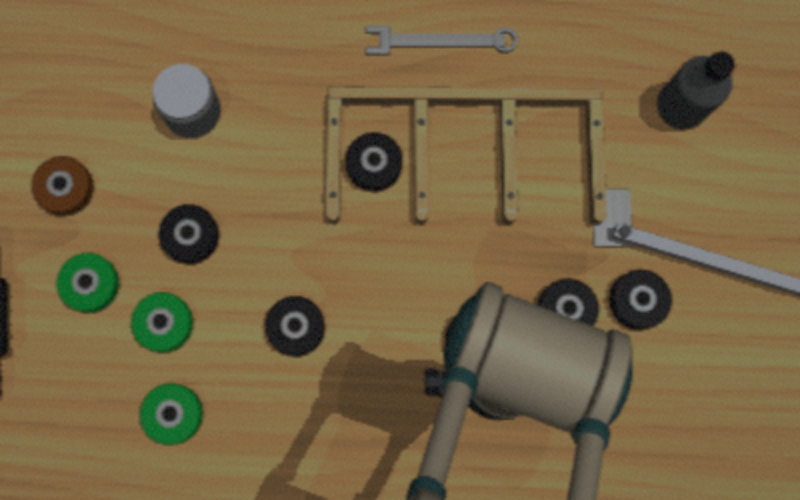

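```bash
python3 -m creep '[[[0,0,0.09],0],[[0,0,0.17],0],[[0,-0.02,0.17],0],[[0,-0.08,0.17],0],[[-0.004,-0.14,0.17],0],[[-0.009,-0.2,0.17],0],[[-0.014,-0.26,0.17],0],[[-0.017,-0.32,0.17],0],[[-0.017,-0.38,0.17],0],[[-0.017,-0.43,0.17],0],[[-0.017,-0.456,0.17],0],[[-0.017,-0.456,0.17],0]]'
python3 - <<'E'
from h import *
s=r.state(); print(toR(s["ee_pos"]))
w=toW((-.16,-.119)); rows([(*w,.1,TH)])
E
```

```text
clock: 6.02
ee_pos: [0.614, -0.0352, 0.0157]
tcp_rot: [[0.048, -0.999, 0.002], [-0.999, -0.048, -0.0], [0.001, -0.002, -1.0]]
wrist_force: [-1.1, 0.2, -0.5]
finger_gap: 0.0424
[ 3.9567188e-02 -9.0866058e-05]
[[0.238,0.399,-0.169],0.001],
```

```bash
python3 -m creep '[[[0,0.03,-0.1],0],[[0,0.1,-0.17],0],[[0.1,0.2,-0.17],0],[[0.17,0.3,-0.17],0],[[0.236,0.399,-0.17],0],[[0.236,0.399,-0.17],0],[[0.236,0.399,-0.17],0]]'
python3 - <<'E'
from h import *
s=r.state(); print(toR(s["ee_pos"]))
d,_=blacks(show="pics/t4.png")
w=toW((-.16,-.119)); rows([(*w,.1,TH)])
E
```

```text
clock: 6.9
ee_pos: [0.4185, -0.1629, 0.1003]
tcp_rot: [[0.045, -0.999, 0.001], [-0.999, -0.045, -0.0], [0.0, -0.001, -1.0]]
wrist_force: [-0.7, 0.0, 0.5]
finger_gap: 0.0428
[-0.1617641  -0.11838807]
blob [506.4   4.1] [ 120   12 1060] W [ 1.1487 -0.476 ] R [ 0.553  -0.4655]
blob [447.2 145.3] [ 37  39 956] W [ 0.7545 -0.3144] R [ 0.1667 -0.2856]
blob [330.4 179.2] [ 28  29 649] W [ 0.6551 -0.0314] R [0.0808 0.0018]
blob [286.5 180.6] [ 28  30 646] W [0.6464 0.0743] R [0.077  0.1078]
blob [193.9 216.8] [ 29  30 680] W [0.5473 0.2895] R [-0.0119  0.3274]
blob [247.  262.8] [ 29  30 682] W [0.4444 0.1571] R [-0.1208  0.2   ]
blob [414.5 281.9] [ 26  22 384] W [ 0.4187 -0.2323] R [-0.1648 -0.1877]
blob [362.9 385.6] [  42   72 1208] W [ 0.1849 -0.1167] R [-0.3929 -0.0613]
blob [204.4 403.4] [ 34  35 549] W [0.1311 0.2312] R [-0.4303  0.2888]
[[0.002,-0.002,0.000],-0.000],
```

View pics/t4.png

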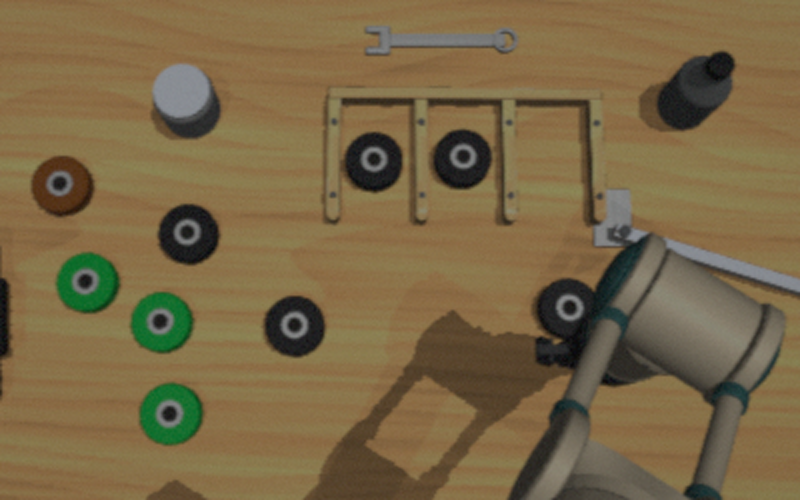

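```bash
python3 -m creep '[[[0,0,0.09],0],[[0,0,0.17],0],[[0,-0.02,0.17],0],[[-0.004,-0.08,0.17],0],[[-0.013,-0.14,0.17],0],[[-0.022,-0.2,0.17],0],[[-0.027,-0.26,0.17],0],[[-0.027,-0.32,0.17],0],[[-0.027,-0.37,0.17],0],[[-0.027,-0.396,0.17],0],[[-0.027,-0.396,0.17],0]]'
python3 - <<'E'
from h import *
s=r.state(); print(toR(s["ee_pos"]))
w=toW((-.05,.02));rows([(*w,.1,TH)])
E
```

```text
clock: 8.32
ee_pos: [0.6174, -0.1395, 0.0157]
tcp_rot: [[0.048, -0.999, 0.002], [-0.999, -0.048, -0.001], [0.001, -0.002, -1.0]]
wrist_force: [-0.2, -0.3, -0.1]
finger_gap: 0.0429
[ 0.03800107 -0.10444215]
[[-0.249,0.175,-0.169],0.001],
```

```bash
cat >> h.py <<'E'
def path(P,off=.042,z=.0155,s=None):
    "P: (disc x',y',heading deg rel rack[,off])"
    T=[]
    for p in P:
        o=p[3] if len(p)>3 else off; zz=p[4] if len(p)>4 else z
        a=np.radians(p[2]); w=toW((p[0]-o*np.cos(a),p[1]-o*np.sin(a))); T.append((*w,zz,a+TH))
    rows(T,s)
E
python3 - <<'E'
from h import *
path([(.08,-.105,0,.042,.1),(-.0,0,-20,.06,.1),(-.121,.2,-45,.062,.1)])
E
```

```text
[[0.001,-0.000,-0.169],0.001],[[-0.250,0.188,-0.169],0.335],[[-0.697,0.404,-0.170],0.751],
```

```bash
python3 -m creep '[[[0,0.03,-0.1],0],[[0,0.08,-0.17],0.1],[[-0.1,0.12,-0.17],0.25],[[-0.2,0.188,-0.17],0.4],[[-0.31,0.22,-0.17],0.55],[[-0.42,0.26,-0.17],0.7],[[-0.53,0.31,-0.17],0.75],[[-0.64,0.37,-0.17],0.75],[[-0.697,0.404,-0.17],0.75],[[-0.697,0.404,-0.17],0.75],[[-0.697,0.404,-0.17],0.75]]'
python3 - <<'E'
from h import *
d,_=blacks(show="pics/t5.png")
s=r.state(); print(toR(s["ee_pos"]))
path([(-.121,.2,-45,.062),(-.121,.2,-45,.05),(-.1,.177,-45),(-.08,.154,-45),(-.062,.136,-38),(-.047,.122,-29),(-.034,.113,-20),(-.019,.108,-11),(-.003,.105,-3),(.012,.105,0),(.028,.105,0),(.041,.105,0)],s=s)
E
```

```text
clock: 9.7
ee_pos: [0.3976, 0.1981, 0.1001]
tcp_rot: [[-0.673, -0.74, 0.001], [-0.74, 0.673, -0.0], [-0.0, -0.001, -1.0]]
wrist_force: [0.4, 0.1, 0.3]
finger_gap: 0.0427
blob [494.8   3.9] [ 153   12 1263] W [ 1.1478 -0.4458] R [ 0.5535 -0.4353]
blob [447.3 145.3] [ 37  39 958] W [ 0.7545 -0.3145] R [ 0.1667 -0.2857]
blob [330.5 179.1] [ 28  29 652] W [ 0.6552 -0.0316] R [0.0808 0.0016]
blob [286.5 180.7] [ 28  30 647] W [0.6464 0.0742] R [0.077  0.1077]
blob [376.  179.6] [ 36  29 760] W [ 0.6591 -0.1413] R [ 0.0796 -0.1081]
blob [193.9 216.9] [ 29  30 683] W [0.5472 0.2895] R [-0.0119  0.3274]
blob [419.4 249.5] [ 30  30 721] W [ 0.4946 -0.2443] R [-0.0896 -0.2033]
blob [245.9 262.4] [ 30  32 762] W [0.4451 0.1596] R [-0.1201  0.2025]
[-0.16530439  0.24289122]
[[-0.002,0.001,0.169],-0.001],[[-0.002,-0.023,0.169],-0.001],[[0.001,-0.101,0.169],-0.001],[[0.005,-0.162,0.169],-0.001],[[0.015,-0.214,0.169],-0.117],[[0.027,-0.257,0.169],-0.267],[[0.033,-0.293,0.169],-0.417],[[0.031,-0.328,0.169],-0.567],[[0.022,-0.362,0.169],-0.701],[[0.003,-0.386,0.169],-0.751],[[-0.019,-0.409,0.169],-0.751],[[-0.038,-0.427,0.169],-0.751],
```

View pics/t5.png

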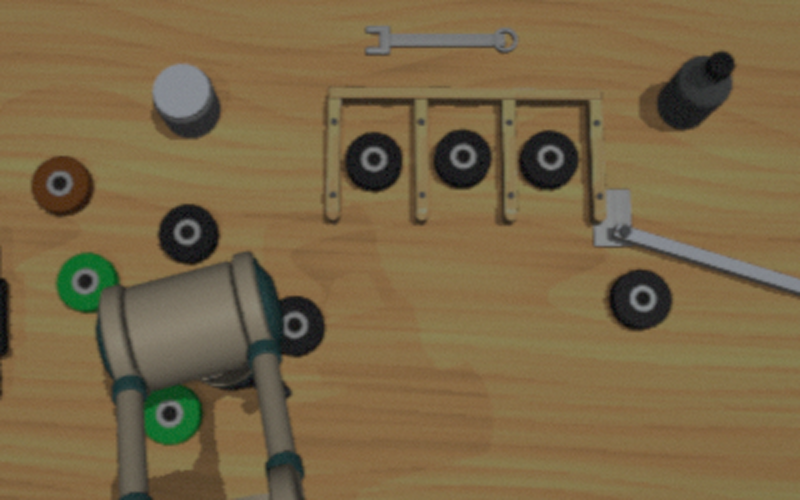

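```bash
python3 -m creep '[[[0,0,0.09],0],[[0,0,0.169],0],[[0,-0.02,0.169],0],[[0.001,-0.06,0.169],0],[[0.001,-0.11,0.169],0],[[0.005,-0.162,0.169],0],[[0.015,-0.214,0.169],-0.117],[[0.027,-0.257,0.169],-0.267],[[0.033,-0.293,0.169],-0.417],[[0.033,-0.293,0.169],-0.417]]'
python3 - <<'E'
from h import *
s=r.state(); print(toR(s["ee_pos"]))
d=r.camera("wrist"); cv2.imwrite("pics/w6.png",d["image"][:,:,::-1])
path([(-.034,.113,-20),(-.019,.108,-11),(-.003,.105,-3),(.012,.105,0),(.028,.105,0),(.041,.105,0)])
E
```

```text
clock: 11.0
ee_pos: [0.4976, 0.0859, 0.0169]
tcp_rot: [[-0.302, -0.953, 0.004], [-0.953, 0.302, -0.0], [-0.001, -0.004, -1.0]]
wrist_force: [-0.4, 0.6, 0.3]
finger_gap: 0.0429
[-0.07101634  0.12639493]
[[0.000,0.002,0.002],-0.005],[[0.013,-0.030,0.002],-0.155],[[0.019,-0.065,0.002],-0.288],[[0.012,-0.095,0.002],-0.338],[[0.001,-0.125,0.002],-0.338],[[-0.008,-0.149,0.002],-0.338],
```

View pics/w6.png

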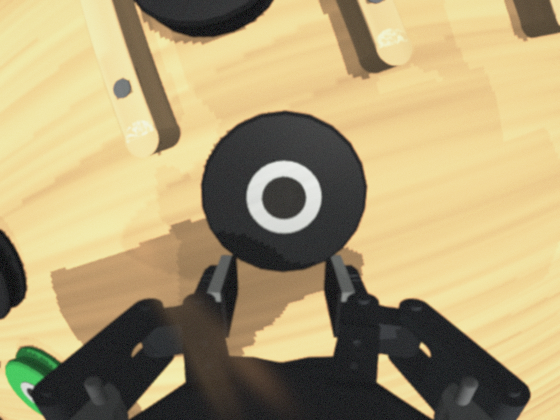

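Sheave centred in the cage (bush at 284,197), facing the left bay. Pushing in.

```bash
python3 -m creep '[[[0.013,-0.03,0.002],-0.155],[[0.019,-0.065,0.002],-0.288],[[0.012,-0.095,0.002],-0.338],[[0.001,-0.125,0.002],-0.338],[[-0.005,-0.139,0.002],-0.338],[[-0.008,-0.149,0.002],-0.338],[[-0.008,-0.149,0.002],-0.338]]'
python3 - <<'E'
from h import *
s=r.state(); print(toR(s["ee_pos"]))
a=np.radians
path([(.04,.105,0,.1,.1),(.0,.25,-40,.05,.1),(-.005,.327,-105,.064,.1)])
E
```

```text
clock: 11.92
ee_pos: [0.5674, 0.0697, 0.0143]
tcp_rot: [[0.052, -0.999, 0.001], [-0.999, -0.052, -0.0], [0.0, -0.001, -1.0]]
wrist_force: [0.4, 0.7, 0.1]
finger_gap: 0.0427
[-0.00205571  0.10689257]
[[0.003,0.116,-0.171],0.005],[[-0.351,0.071,-0.171],0.672],[[-0.564,-0.030,-0.171],1.755],
```

```bash
python3 -m creep '[[[0,0.04,-0.1],0],[[0,0.1,-0.19],0.1],[[-0.1,0.116,-0.19],0.25],[[-0.2,0.1,-0.19],0.4],[[-0.3,0.08,-0.19],0.55],[[-0.4,0.05,-0.19],0.7],[[-0.48,0.03,-0.19],0.85],[[-0.56,-0.02,-0.19],1],[[-0.564,-0.03,-0.19],1]]'
python3 - <<'E'
from h import *
s=r.state(); print(toR(s["ee_pos"]))
d,_=blacks(show="pics/t7.png")
for m in r.masks_of("grease_tin","top")[:1]:
  print(m["box"],m["conf"])
path([(-.012,.327,-107,.064,.1)])
E
```

```text
clock: 13.05
ee_pos: [0.5803, 0.2936, 0.0971]
tcp_rot: [[-0.779, -0.627, -0.019], [-0.625, 0.773, 0.111], [-0.055, 0.098, -0.994]]
wrist_force: [0.3, -0.2, -0.2]
finger_gap: 0.0429
[0.02134563 0.32993906]
blob [508.4   4.1] [ 115   12 1018] W [ 1.149  -0.4812] R [ 0.553  -0.4707]
blob [447.2 145.2] [ 37  39 950] W [ 0.7547 -0.3142] R [ 0.167  -0.2854]
blob [330.4 179.2] [ 28  29 645] W [ 0.6551 -0.0314] R [0.0808 0.0018]
blob [375.6 179.7] [ 35  29 738] W [ 0.6589 -0.1401] R [ 0.0794 -0.1069]
blob [419.4 249.5] [ 30  30 718] W [ 0.4945 -0.2442] R [-0.0896 -0.2033]
blob [256.5 370.1] [  31   87 1379] W [0.2065 0.1209] R [-0.3601  0.175 ]
[[-0.047,0.109,0.009],0.891],
```

View pics/t7.png

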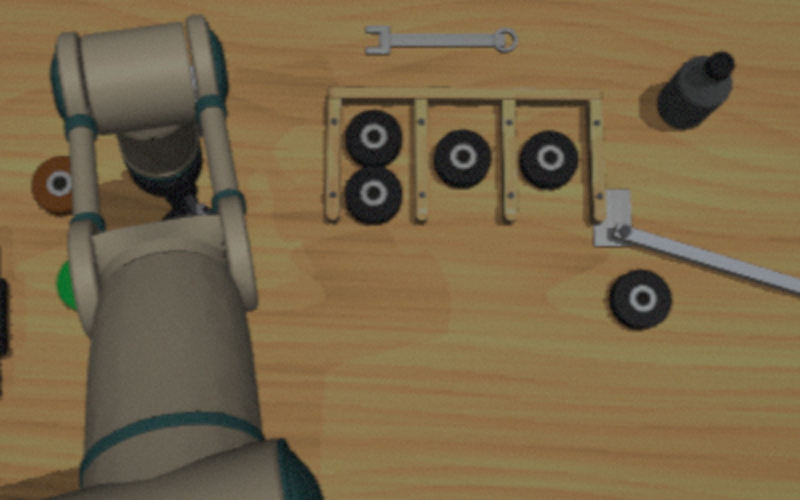

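Run:
```python
from h import *
s=r.state(); print(s["clock"],toR(s["ee_pos"]),s["ee_pos"],s["tcp_rot"],s["qpos"],s["joint_velocities"])
```

```text
13.15 [0.02012985 0.33011481] [0.57909794 0.29369602 0.097609  ] [[-0.77785515 -0.62812507 -0.02000661]
 [-0.62613111  0.7718715   0.11033688]
 [-0.05386282  0.09835287 -0.99369286]] [0.30056259 0.47426784 1.56818618 0.12596068 1.08877166 2.70387093] [ 0.00979469 -0.01871402  0.01565147  0.00329211  0.00986824 -0.00223078]
```

```bash
python3 -m creep '[[[0,0,0],-0.17],[[0,0,0],-0.34],[[0,0,0],-0.5],[[0,0,0],-0.68],[[0,0,0],-0.84],[[0,0,0],-1],[[0,0,0],-1]]'
python3 - <<'E'
from h import *
s=r.state(); R=s["tcp_rot"]; print(toR(s["ee_pos"]),R,s["qpos"]); print(np.degrees(np.arctan2(R[1,0],R[0,0])))
E
```

```text
clock: 14.02
ee_pos: [0.5782, 0.2943, 0.0985]
tcp_rot: [[0.154, -0.988, -0.019], [-0.982, -0.155, 0.111], [-0.113, 0.002, -0.994]]
wrist_force: [-0.2, -0.8, 0.1]
finger_gap: 0.0426
[0.01927253 0.33071633] [[ 0.15418259 -0.98785247 -0.01937096]
 [-0.98161579 -0.15538276  0.11084507]
 [-0.11250849  0.00192446 -0.9936489 ]] [0.30165251 0.47230153 1.56921776 0.12627663 1.08883732 1.6585788 ]
-81.07347255162078
```

```bash
cat >> h.py <<'E'
def rows2(targets,s=None):
    "forward=+tool y"
    s=s or r.state(); R=np.array(s["tcp_rot"]); p=np.array(s["ee_pos"])
    h0=np.arctan2(R[1,1],R[0,1])
    for t in targets:
        dl=R.T@(np.array(t[:3])-p)/.5
        dh=(t[3]-h0+np.pi)%(2*np.pi)-np.pi
        print(f"[[{dl[0]:.3f},{dl[1]:.3f},{dl[2]:.3f}],{-dh/np.radians(60):.3f}]",end=",")
    print()
def path2(P,off=.042,z=.019,s=None):
    T=[]
    for p in P:
        o=p[3] if len(p)>3 else off; zz=p[4] if len(p)>4 else z
        a=np.radians(p[2]); w=toW((p[0]-o*np.cos(a),p[1]-o*np.sin(a))); T.append((*w,zz,a+TH))
    rows2(T,s)
E
python3 - <<'E'
from h import *
path2([(-.012,.327,-107,.066,.1)])
E
```

```text
[[-0.120,0.011,0.011],-1.113],
```

```bash
python3 -m creep '[[[-0.06,0.005,0],-0.17],[[-0.12,0.011,0.01],-0.34],[[-0.12,0.011,0.01],-0.5],[[-0.12,0.011,0.01],-0.68],[[-0.12,0.011,0.01],-0.84],[[-0.12,0.011,0.01],-1],[[-0.12,0.011,0.01],-1]]'
python3 - <<'E'
from h import *
s=r.state(); print(toR(s["ee_pos"]),s["qpos"],s["tcp_rot"])
d=r.camera("wrist"); cv2.imwrite("pics/w8.png",d["image"][:,:,::-1])
_,o=sheaves("scene")
for x in o: 
  if x[3]<20: print(x[0],x[1],toR(x[1]))
path2([(-.012,.327,-107,.066,.1),(-.012,.327,-107,.066)])
E
```

```text
clock: 14.9
ee_pos: [0.5639, 0.3528, 0.1001]
tcp_rot: [[0.932, -0.363, -0.019], [-0.359, -0.927, 0.111], [-0.058, -0.096, -0.994]]
wrist_force: [-0.1, -0.2, -0.8]
finger_gap: 0.0427
[0.00769207 0.38985211] [0.39509892 0.48795535 1.53617366 0.1238913  1.09552979 0.70984707] [[ 0.93166087 -0.36281638 -0.01929506]
 [-0.35864425 -0.92685078  0.11100421]
 [-0.05815779 -0.09649821 -0.99363261]]
0.9 [ 0.6564 -0.1396] [ 0.07698913 -0.10633458]
0.89 [0.6738 0.0717] [0.10429736 0.10391458]
0.88 [ 0.4913 -0.2492] [-0.09307785 -0.20805671]
0.73 [0.604  0.0681] [0.0344053  0.10359795]
0.65 [ 0.6527 -0.0348] [ 0.07821701 -0.00147648]
0.61 [0.5463 0.2871] [-0.01294177  0.32506701]
[[-0.002,0.000,-0.000],-0.117],[[0.008,0.016,0.161],-0.117],
```

View pics/w8.png

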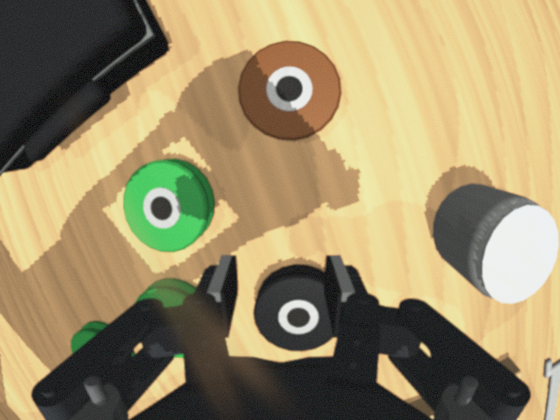

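Run:
```python
from h import *
path2([(-.012,.327,-107,.066),(-.012,.327,-107,.05),(-.016,.314,-107),(-.024,.289,-107),(-.033,.26,-107),(-.042,.23,-107),(-.05,.2,-103),(-.056,.17,-98),(-.061,.14,-94),(-.064,.11,-90),(-.065,.085,-90)])
```

```text
[[0.008,0.016,0.161],-0.117],[[0.012,0.047,0.158],-0.117],[[0.017,0.090,0.153],-0.117],[[0.022,0.142,0.148],-0.117],[[0.029,0.202,0.142],-0.117],[[0.036,0.264,0.135],-0.117],[[0.040,0.326,0.129],-0.184],[[0.046,0.387,0.123],-0.267],[[0.055,0.447,0.116],-0.334],[[0.069,0.506,0.110],-0.400],[[0.087,0.553,0.104],-0.400],
```

```bash
python3 -m creep '[[[0.004,0.008,0.09],-0.117],[[0.008,0.016,0.161],-0.117],[[0.012,0.047,0.158],-0.117],[[0.017,0.09,0.153],-0.117],[[0.022,0.142,0.148],-0.117],[[0.029,0.202,0.142],-0.117],[[0.036,0.264,0.135],-0.117],[[0.04,0.326,0.129],-0.184],[[0.046,0.387,0.123],-0.267],[[0.055,0.447,0.116],-0.334],[[0.069,0.506,0.11],-0.4],[[0.069,0.506,0.11],-0.4]]'
python3 - <<'E'
from h import *
s=r.state(); print(toR(s["ee_pos"]),s["qpos"])
d=r.camera("wrist"); cv2.imwrite("pics/w9.png",d["image"][:,:,::-1])
blacks()
P=[(-.064,.11,-90),(-.065,.085,-88)]+[(.005-.07*np.cos(a),.07-.07*np.sin(a),np.degrees(a)-90) for a in np.radians([10,20,30,40,50,60,70,80,90])]+[(.02,0,0),(.032,0,0),(.041,0,0)]
path2(P)
E
```

```text
clock: 16.55
ee_pos: [0.5052, 0.1094, 0.0206]
tcp_rot: [[0.999, 0.047, -0.015], [0.048, -0.993, 0.111], [-0.01, -0.112, -0.994]]
wrist_force: [0.1, 0.6, -0.0]
finger_gap: 0.0425
[-0.06237297  0.14953439] [ 9.10557863e-04  4.13692935e-01  1.93494910e+00  1.53256025e-01
  8.14313934e-01 -1.53519817e-01]
blob [507.5   4.1] [ 118   12 1041] W [ 1.1489 -0.4787] R [ 0.553  -0.4682]
blob [447.2 145.2] [ 37  39 949] W [ 0.7546 -0.3143] R [ 0.1669 -0.2855]
blob [286.7 165.8] [ 28  31 665] W [0.6837 0.0754] R [0.1143 0.1072]
blob [331.2 178.7] [ 28  30 608] W [ 0.6563 -0.0331] R [0.0819 0.0001]
blob [375.5 179.8] [ 35  29 743] W [ 0.6587 -0.1399] R [ 0.0792 -0.1068]
blob [280.1 237.3] [  45   32 1099] W [0.508 0.083] R [-0.0608  0.123 ]
blob [419.4 249.5] [ 30  30 718] W [ 0.4946 -0.2443] R [-0.0896 -0.2033]
[[-0.004,-0.001,0.002],0.002],[[-0.009,0.049,-0.003],-0.031],[[-0.019,0.104,-0.009],-0.165],[[-0.027,0.131,-0.012],-0.331],[[-0.030,0.159,-0.015],-0.498],[[-0.028,0.187,-0.019],-0.665],[[-0.021,0.215,-0.022],-0.831],[[-0.010,0.241,-0.025],-0.998],[[0.006,0.264,-0.028],-1.165],[[0.026,0.284,-0.030],-1.331],[[0.049,0.301,-0.032],-1.498],[[0.079,0.301,-0.033],-1.498],[[0.103,0.301,-0.033],-1.498],[[0.121,0.301,-0.033],-1.498],
```

View pics/w9.png

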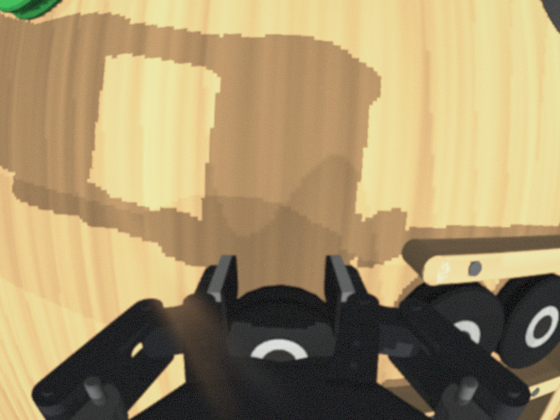

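```bash
python3 -m creep '[[[-0.009,0.049,-0.003],-0.031],[[-0.019,0.104,-0.009],-0.165],[[-0.027,0.131,-0.012],-0.331],[[-0.03,0.159,-0.015],-0.498],[[-0.028,0.187,-0.019],-0.665],[[-0.021,0.215,-0.022],-0.831],[[-0.01,0.241,-0.025],-0.998],[[-0.01,0.241,-0.025],-0.998]]'
python3 - <<'E'
from h import *
s=r.state(); print(toR(s["ee_pos"]),s["qpos"])
d=r.camera("wrist"); cv2.imwrite("pics/w10.png",d["image"][:,:,::-1])
P=[(.005-.07*np.cos(a),.07-.07*np.sin(a),np.degrees(a)-90) for a in np.radians([60,70,80,90])]+[(.02,0,0),(.032,0,0),(.041,0,0)]
path2(P)
E
```

```text
clock: 17.65
ee_pos: [0.5073, -0.0094, 0.0181]
tcp_rot: [[0.459, 0.888, -0.017], [0.884, -0.455, 0.111], [0.091, -0.066, -0.994]]
wrist_force: [-0.0, 0.9, -0.3]
finger_gap: 0.0427
[-0.06578855  0.03068724] [-0.2301457   0.41755001  1.93681541  0.14111896  0.8342792  -1.42204028]
[[-0.001,0.001,-0.002],0.003],[[-0.013,0.026,-0.005],-0.164],[[-0.021,0.054,-0.008],-0.330],[[-0.024,0.082,-0.010],-0.497],[[-0.009,0.108,-0.010],-0.497],[[0.003,0.129,-0.010],-0.497],[[0.012,0.144,-0.011],-0.497],
```

View pics/w10.png

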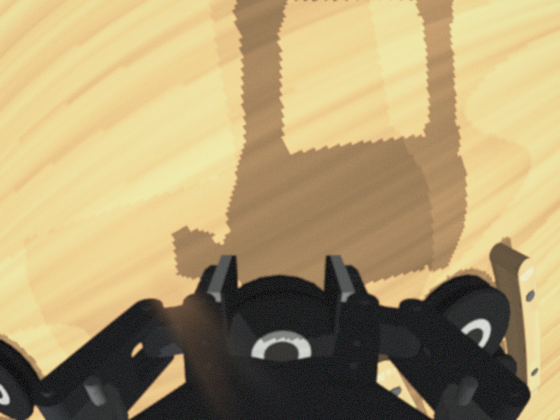

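```bash
python3 -m creep '[[[-0.013,0.026,-0.005],-0.164],[[-0.021,0.054,-0.008],-0.33],[[-0.024,0.082,-0.01],-0.497],[[-0.009,0.108,-0.01],-0.497],[[0.003,0.129,-0.01],-0.497],[[0.012,0.144,-0.011],-0.497],[[0.012,0.144,-0.011],-0.497]]'
python3 - <<'E'
from h import *
s=r.state(); print(toR(s["ee_pos"]),s["qpos"],s["wrist_force"])
path2([(.041,0,0),(.041,0,0,.042,.1),(.041,0,0,.12,.1),(-.089,-.2035,10,.1,.1),(-.089,-.2035,40,.065,.1),])
E
```

```text
clock: 18.58
ee_pos: [0.5741, -0.0369, 0.0187]
tcp_rot: [[-0.046, 0.999, -0.018], [0.993, 0.047, 0.111], [0.112, -0.013, -0.994]]
wrist_force: [0.4, -0.9, 0.9]
finger_gap: 0.0427
[-4.17059825e-04  9.91067432e-05] [-0.24992424  0.49460937  1.7784654   0.13039027  0.91770836 -1.94917405] [ 0.35909427 -0.941905    0.90129605]
[[-0.000,-0.001,-0.001],0.000],[[0.018,-0.003,-0.162],0.000],[[0.018,-0.159,-0.160],0.000],[[-0.421,-0.376,-0.206],-0.166],[[-0.470,-0.279,-0.213],-0.666],
```

```bash
python3 -m creep '[[[0.01,-0.02,-0.1],0],[[0.018,-0.08,-0.16],0],[[0,-0.159,-0.16],0.17],[[-0.1,-0.22,-0.18],0.34],[[-0.21,-0.27,-0.19],0.5],[[-0.32,-0.27,-0.21],0.68],[[-0.42,-0.26,-0.22],0.84],[[-0.5,-0.256,-0.22],1],[[-0.5,-0.256,-0.22],1]]'
python3 - <<'E'
from h import *
s=r.state(); print(toR(s["ee_pos"]),s["ee_pos"],s["qpos"])
d,_=blacks(show="pics/t11.png")
path([(-.0896,-.2033,55,.066,.1)])
E
```

```text
clock: 19.7
ee_pos: [0.459, -0.3067, 0.1013]
tcp_rot: [[0.844, 0.536, -0.018], [0.535, -0.838, 0.11], [0.044, -0.102, -0.994]]
wrist_force: [-0.9, 0.5, 0.4]
finger_gap: 0.0426
[-0.12799941 -0.26402712] [ 0.45904665 -0.30674931  0.10131074] [-0.75913405  0.39316333  1.70123949  0.07435791  1.13716595 -1.36022049]
blob [507.2   4.1] [ 118   12 1048] W [ 1.1488 -0.4781] R [ 0.5529 -0.4676]
blob [447.3 145.1] [ 38  39 968] W [ 0.7549 -0.3146] R [ 0.1672 -0.2858]
blob [375.5 179.8] [ 35  29 741] W [ 0.6588 -0.14  ] R [ 0.0793 -0.1068]
blob [536.  206.6] [ 37  33 567] W [ 0.6106 -0.5227] R [ 0.0132 -0.4869]
blob [419.6 249.7] [ 30  31 739] W [ 0.494  -0.2447] R [-0.0902 -0.2037]
blob [540.5 256.1] [ 39  20 474] W [ 0.4925 -0.5266] R [-0.1049 -0.4852]
blob [349.3 307.9] [  63   63 1393] W [ 0.3525 -0.0832] R [-0.224  -0.0357]
[[0.006,-0.006,0.004],1.084],
```

View pics/t11.png

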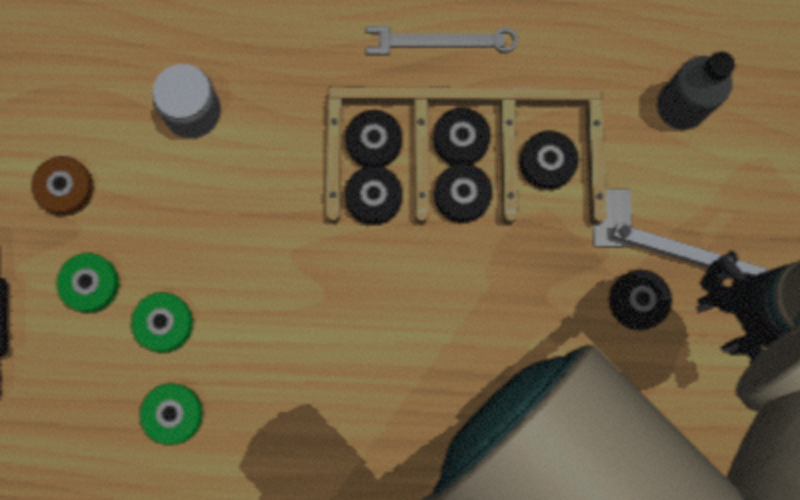

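```bash
python3 -m creep '[[[0,-0.006,0],0.17],[[0.006,-0.006,0],0.34],[[0.006,-0.006,0],0.5],[[0.006,-0.006,0],0.68],[[0.006,-0.006,0],0.84],[[0.006,-0.006,0],1],[[0.006,-0.006,0],1]]'
python3 - <<'E'
from h import *
s=r.state(); print(toR(s["ee_pos"]),s["ee_pos"],s["qpos"])
d=r.camera("wrist"); cv2.imwrite("pics/w12.png",d["image"][:,:,::-1])
path([(-.09,-.2035,60,.066,.1),(-.09,-.2035,60,.066),(-.09,-.2035,60,.05),(-.083,-.190,60),(-.074,-.175,60),(-.063,-.157,58),(-.052,-.142,50),(-.041,-.129,41),(-.030,-.119,31),(-.018,-.111,21),(-.005,-.106,11),(.009,-.105,2),(.022,-.105,0),(.034,-.105,0),(.041,-.105,0)])
E
```

```text
clock: 20.62
ee_pos: [0.4593, -0.2979, 0.1024]
tcp_rot: [[0.89, -0.456, -0.02], [-0.452, -0.885, 0.112], [-0.069, -0.091, -0.993]]
wrist_force: [-0.8, -0.1, 0.2]
finger_gap: 0.0431
[-0.12729324 -0.25522051] [ 0.45933828 -0.29791925  0.10235289] [-0.74784682  0.38696475  1.7090659   0.07596624  1.13766145 -0.30999174]
[[0.013,0.005,0.003],0.001],[[0.024,0.020,0.171],0.001],[[0.024,-0.011,0.174],0.001],[[0.023,-0.058,0.178],0.001],[[0.024,-0.092,0.182],0.001],[[0.023,-0.134,0.186],0.034],[[0.015,-0.173,0.190],0.168],[[0.009,-0.209,0.193],0.318],[[0.005,-0.243,0.197],0.484],[[0.006,-0.277,0.200],0.651],[[0.013,-0.309,0.202],0.818],[[0.029,-0.335,0.203],0.968],[[0.050,-0.351,0.203],1.001],[[0.071,-0.362,0.203],1.001],[[0.083,-0.369,0.203],1.001],
```

View pics/w12.png

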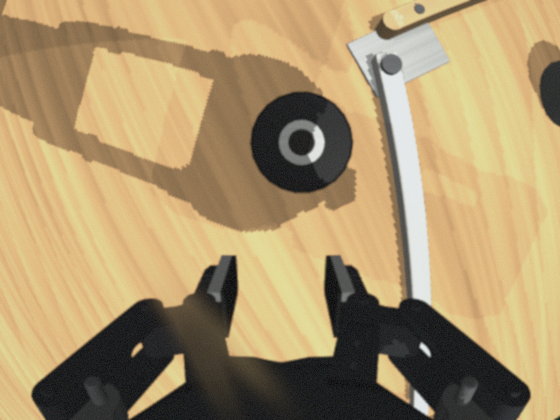

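Run:
```python
from h import *
path([(-.09,-.2035,70,.066),(-.09,-.2035,70,.05),(-.086,-.19,70),(-.08,-.166,70),(-.0715,-.141,66),(-.061,-.124,58),(-.05,-.114,49),(-.038,-.108,39),(-.026,-.105,29),(-.014,-.105,19),(-.002,-.105,9),(.01,-.105,0),(.022,-.105,0),(.034,-.105,0),(.041,-.105,0)])
```

```text
[[0.047,0.019,0.170],-0.166],[[0.042,-0.013,0.173],-0.166],[[0.033,-0.056,0.178],-0.166],[[0.020,-0.103,0.183],-0.166],[[0.004,-0.154,0.189],-0.099],[[-0.006,-0.193,0.193],0.034],[[-0.010,-0.223,0.196],0.184],[[-0.009,-0.249,0.198],0.351],[[-0.004,-0.273,0.200],0.518],[[0.005,-0.293,0.201],0.684],[[0.015,-0.316,0.203],0.851],[[0.029,-0.339,0.204],1.001],[[0.050,-0.351,0.203],1.001],[[0.071,-0.362,0.203],1.001],[[0.083,-0.369,0.203],1.001],
```

```bash
python3 -m creep '[[[0.047,0.019,0.08],-0.166],[[0.047,0.019,0.17],-0.166],[[0.045,0.005,0.171],-0.166],[[0.042,-0.013,0.173],-0.166],[[0.033,-0.056,0.178],-0.166],[[0.02,-0.103,0.183],-0.166],[[0.004,-0.154,0.189],-0.099],[[-0.006,-0.193,0.193],0.034],[[-0.01,-0.223,0.196],0.184],[[-0.009,-0.249,0.198],0.351],[[-0.009,-0.249,0.198],0.351]]'
python3 - <<'E'
from h import *
s=r.state(); print(toR(s["ee_pos"]),s["qpos"],s["wrist_force"])
d=r.camera("wrist"); cv2.imwrite("pics/w13.png",d["image"][:,:,::-1])
path([(-.038,-.108,39),(-.026,-.105,29),(-.014,-.105,19),(-.002,-.105,9),(.01,-.105,0),(.022,-.105,0),(.034,-.105,0),(.041,-.105,0)])
E
```

```text
clock: 22.05
ee_pos: [0.5119, -0.175, 0.0168]
tcp_rot: [[0.667, -0.745, -0.017], [-0.739, -0.664, 0.11], [-0.094, -0.061, -0.994]]
wrist_force: [-0.3, 0.4, 0.6]
finger_gap: 0.0424
[-0.06903876 -0.13492814] [-0.51656033  0.4690575   1.83748894  0.11135961  0.90783471  0.25114876] [-0.29110054  0.37223686  0.59775195]
[[-0.003,0.001,0.002],0.001],[[-0.007,-0.023,0.004],0.168],[[-0.006,-0.045,0.006],0.334],[[-0.004,-0.070,0.007],0.501],[[0.000,-0.096,0.008],0.651],[[0.015,-0.115,0.008],0.651],[[0.031,-0.133,0.007],0.651],[[0.039,-0.144,0.007],0.651],
```

View pics/w13.png

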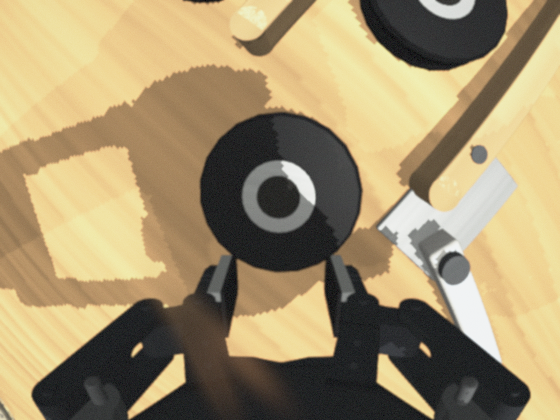

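```bash
python3 -m creep '[[[-0.007,-0.023,0.002],0.168],[[-0.006,-0.045,0.003],0.334],[[-0.004,-0.07,0.004],0.501],[[0,-0.096,0.005],0.651],[[0.015,-0.115,0.005],0.651],[[0.031,-0.133,0.005],0.651],[[0.039,-0.144,0.005],0.651],[[0.039,-0.144,0.005],0.651]]'
python3 - <<'E'
from h import *
s=r.state(); print(toR(s["ee_pos"]),s["qpos"],s["wrist_force"])
path([(.041,-.105,0,.042,.1),(.041,-.105,0,.14,.1)])
E
```

```text
clock: 23.1
ee_pos: [0.5787, -0.1435, 0.0153]
tcp_rot: [[0.045, -0.999, -0.018], [-0.993, -0.046, 0.111], [-0.112, 0.013, -0.994]]
wrist_force: [-0.8, -0.2, -1.2]
finger_gap: 0.0426
[-0.00082093 -0.10657007] [-0.41666486  0.53005592  1.71675517  0.11531239  0.95941364  1.03909775] [-0.79312931 -0.18321848 -1.16374778]
[[-0.022,0.003,-0.168],-0.001],[[-0.022,0.199,-0.166],-0.001],
```

```bash
cat >> h.py <<'E'
PV=np.array([-.012,-.185])
def kp(th,rho=.2,lead=0):
    b=np.array([-np.sin(th),np.cos(th)]); u=np.array([np.cos(th),np.sin(th)])
    off=.008+.011*abs(u[0])+.0145*abs(u[1])-lead
    return PV+rho*b-u*off
E
python3 - <<'E'
from h import *
q=kp(2.84,lead=-.02); print(q)
T=[(-.1,-.2),q]
rows([(*toW(t),.1,TH) for t in T])
E
```

```text
[-0.03052993 -0.38868944]
[[0.167,0.200,-0.187],-0.001],[[0.542,0.061,-0.231],-0.001],
```

```bash
python3 -m creep '[[[-0.01,0.02,-0.1],0],[[-0.02,0.1,-0.17],0],[[0.07,0.16,-0.18],0],[[0.167,0.2,-0.19],0],[[0.27,0.15,-0.2],0],[[0.37,0.12,-0.21],0],[[0.47,0.08,-0.225],0],[[0.542,0.061,-0.231],0],[[0.542,0.061,-0.231],0]]' 1
python3 - <<'E'
from h import *
s=r.state(); print(toR(s["ee_pos"]),s["ee_pos"],s["qpos"],s["finger_gap"])
d,_=blacks(show="pics/t14.png")
cv2.imwrite("pics/t14b.png",cv2.resize(d["image"][120:300,230:560,::-1],None,fx=2.4,fy=2.4))
d=r.camera("wrist"); cv2.imwrite("pics/w14.png",d["image"][:,:,::-1])
E
```

```text
clock: 24.22
ee_pos: [0.5617, -0.4297, 0.099]
tcp_rot: [[0.042, -0.999, -0.018], [-0.993, -0.044, 0.11], [-0.111, 0.013, -0.994]]
wrist_force: [-1.3, 1.0, 0.3]
finger_gap: 0.0003
[-0.03119155 -0.39162465] [ 0.56174247 -0.42965764  0.09900775] [-0.78431753  0.60567149  1.3153033   0.06749111  1.31180447  0.72322189] 0.00030127148420383445
blob [509.2   4. ] [115  12 988] W [ 1.1494 -0.4832] R [ 0.5533 -0.4727]
blob [447.2 145.2] [ 37  39 957] W [ 0.7546 -0.3144] R [ 0.1669 -0.2856]
blob [427.  235.4] [ 54  52 973] W [ 0.5289 -0.2625] R [-0.0561 -0.2231]
blob [399.8 286.1] [ 32  27 527] W [ 0.4074 -0.1985] R [-0.1745 -0.1534]
blob [244.6 388.9] [ 36  24 522] W [0.1656 0.1448] R [-0.3999  0.2008]
```

View pics/t14b.png

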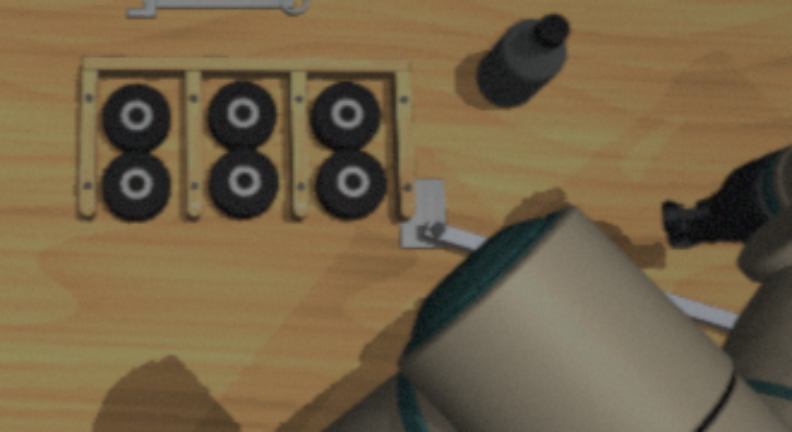

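View pics/w14.png

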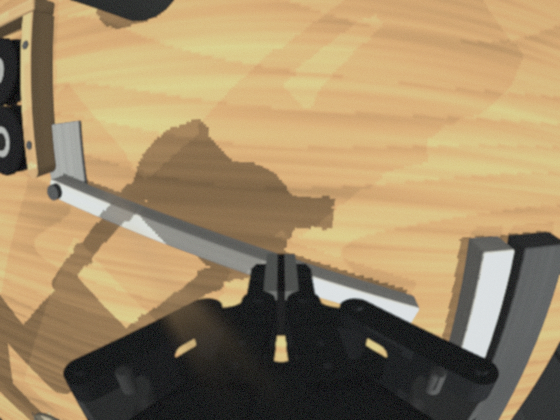

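Run:
```python
from h import *
d=r.camera("wrist"); s=r.state()
K=np.array([[d["fx"],0,d["cx"]],[0,d["fy"],d["cy"]],[0,0,1.]])
e=s["ee_pos"]
P=np.array([[e[0],e[1],.02],[*toW(PV),.028],[*toW(PV+.315*np.array([-np.sin(2.84),np.cos(2.84)])),.028],[*toW(PV+.2*np.array([-np.sin(2.84),np.cos(2.84)])),.028]])
Rm,_=cv2.Rodrigues(np.array(d["rvec"])); c=P@Rm.T+d["tvec"]
th=np.arctan2(np.hypot(c[:,0],c[:,1]),c[:,2]); ph=np.arctan2(c[:,1],c[:,0])
print(np.c_[d["cx"]+d["fx"]*th*np.cos(ph),d["cy"]+d["fx"]*th*np.sin(ph)])
t=r.camera("top")
o=lambda p:(p[0]/2.4+230-.3,p[1]/2.4+120-.3)
for p in[(136,116),(136,184),(242,113),(244,181),(348,114),(353,182)]: print(toR(bp(t,o(p),.025)))
q0=[kp(2.84,lead=-.02)]
rows([(*toW(q0[0]),.1,TH),(*toW(q0[0]),.018,TH)]+[(*toW(kp(a)),.018,TH) for a in [2.84,2.7,2.55,2.4,2.25,2.1,1.95,1.8,1.65,1.5]])
```

```text
[[293.3225287  219.21672878]
 [ 56.08540815 190.79024629]
 [416.19886401 314.69865291]
 [276.10330256 273.81269304]]
[0.10493644 0.10810668]
[0.03514108 0.10815289]
[0.10809959 0.00216735]
[0.03822837 0.00150377]
[ 0.10710487 -0.10373806]
[ 0.03725688 -0.10609917]
[[0.003,-0.003,-0.000],-0.001],[[0.022,-0.005,0.162],-0.001],[[0.010,0.033,0.164],-0.001],[[-0.003,0.085,0.167],-0.001],[[-0.025,0.139,0.170],-0.001],[[-0.055,0.190,0.174],-0.001],[[-0.092,0.236,0.179],-0.001],[[-0.137,0.277,0.185],-0.001],[[-0.188,0.311,0.191],-0.001],[[-0.244,0.336,0.198],-0.001],[[-0.305,0.353,0.205],-0.001],[[-0.364,0.360,0.212],-0.001],
```

```bash
python3 -m creep '[[[0.01,-0.005,0.08],0],[[0.022,-0.005,0.162],0],[[0.016,0.012,0.163],0],[[0.01,0.033,0.164],0],[[-0.003,0.085,0.167],0],[[-0.025,0.139,0.17],0],[[-0.055,0.19,0.174],0],[[-0.092,0.236,0.179],0],[[-0.137,0.277,0.185],0],[[-0.188,0.311,0.191],0],[[-0.244,0.336,0.198],0],[[-0.305,0.353,0.205],0]]'
python3 - <<'E'
from h import *
s=r.state(); print(toR(s["ee_pos"]),s["ee_pos"],s["qpos"],s["wrist_force"])
d=r.camera("wrist"); cv2.imwrite("pics/w15.png",d["image"][:,:,::-1])
rows([(*toW(kp(a)),.018,TH) for a in [1.65,1.5,1.35,1.2,1.05,.9,.75,.6,.45,.3,.15]]+[(*toW(kp(0,lead=l)),.018,TH) for l in[0,.003]])
E
```

```text
clock: 25.92
ee_pos: [0.3769, -0.2724, 0.0204]
tcp_rot: [[0.043, -0.999, -0.015], [-0.993, -0.045, 0.107], [-0.107, 0.01, -0.994]]
wrist_force: [1.1, -1.1, -0.1]
finger_gap: 0.0001
[-0.2084096  -0.22589984] [ 0.37693393 -0.27244202  0.02035082] [-0.82367889  0.38813476  1.98552925  0.08169413  0.85786132  0.64662603] [ 1.10942921 -1.08757592 -0.10021973]
[[0.008,-0.004,0.003],-0.001],[[-0.051,0.003,0.010],-0.001],[[-0.109,0.002,0.017],-0.001],[[-0.166,-0.007,0.023],-0.001],[[-0.222,-0.026,0.029],-0.001],[[-0.276,-0.053,0.035],-0.001],[[-0.325,-0.088,0.040],-0.001],[[-0.369,-0.131,0.045],-0.001],[[-0.406,-0.181,0.048],-0.001],[[-0.436,-0.237,0.051],-0.001],[[-0.457,-0.297,0.052],-0.001],[[-0.467,-0.360,0.053],-0.001],[[-0.467,-0.366,0.053],-0.001],
```

View pics/w15.png

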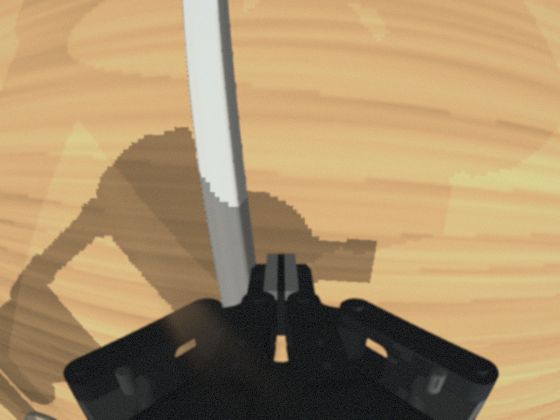

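```bash
python3 -m creep '[[[-0.051,0.003,0.01],0],[[-0.109,0.002,0.017],0],[[-0.166,-0.007,0.023],0],[[-0.222,-0.026,0.029],0],[[-0.276,-0.053,0.035],0],[[-0.325,-0.088,0.04],0],[[-0.369,-0.131,0.045],0],[[-0.406,-0.181,0.048],0],[[-0.425,-0.21,0.05],0],[[-0.436,-0.237,0.051],0],[[-0.436,-0.237,0.051],0]]'
python3 - <<'E'
from h import *
s=r.state(); print(toR(s["ee_pos"]),s["ee_pos"],s["wrist_force"])
d=r.camera("wrist"); cv2.imwrite("pics/w16.png",d["image"][:,:,::-1])
rows([(*toW(kp(a)),.018,TH) for a in [.3,.25,.2,.15,.1,.05]]+[(*toW(kp(0,lead=l)),.018,TH) for l in[0,.003]])
E
```

```text
clock: 27.35
ee_pos: [0.4858, -0.0473, 0.0157]
tcp_rot: [[0.045, -0.999, -0.018], [-0.993, -0.046, 0.111], [-0.111, 0.012, -0.994]]
wrist_force: [0.2, 0.1, 0.2]
finger_gap: -0.0002
[-0.08906842 -0.00614465] [ 0.48581863 -0.04732254  0.01567895] [0.22081666 0.1154135  0.2199007 ]
[[-0.011,0.006,-0.004],-0.001],[[-0.019,-0.014,-0.003],-0.001],[[-0.026,-0.034,-0.003],-0.001],[[-0.032,-0.055,-0.002],-0.001],[[-0.037,-0.076,-0.002],-0.001],[[-0.040,-0.097,-0.002],-0.001],[[-0.043,-0.118,-0.002],-0.001],[[-0.043,-0.124,-0.002],-0.001],
```

View pics/w16.png

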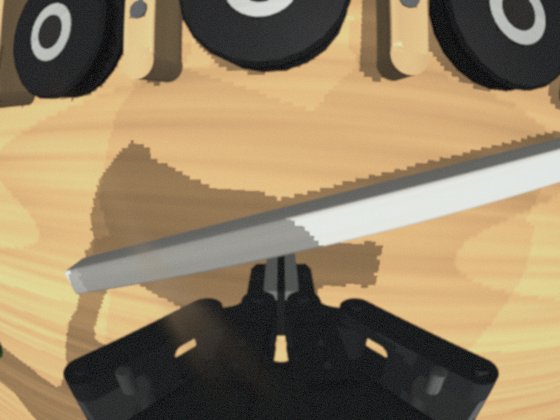

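```bash
python3 -m creep '[[[-0.019,-0.014,-0.003],0],[[-0.026,-0.034,-0.003],0],[[-0.032,-0.055,-0.002],0],[[-0.037,-0.076,-0.002],0],[[-0.04,-0.097,-0.002],0],[[-0.043,-0.11,-0.002],0],[[-0.043,-0.118,-0.002],0],[[-0.043,-0.122,-0.002],0],[[-0.043,-0.122,-0.002],0]]'
python3 - <<'E'
from h import *
s=r.state(); print(toR(s["ee_pos"]),s["ee_pos"],s["wrist_force"])
d=r.camera("wrist"); cv2.imwrite("pics/w17.png",d["image"][:,:,::-1])
E
```

```text
clock: 28.52
ee_pos: [0.5448, -0.023, 0.0178]
tcp_rot: [[0.044, -0.999, -0.019], [-0.993, -0.046, 0.111], [-0.112, 0.014, -0.994]]
wrist_force: [-1.3, 0.1, 0.3]
finger_gap: 0.0001
[-0.02905174  0.01533768] [ 0.54475974 -0.02304419  0.01781486] [-1.25507688  0.05130545  0.28415465]
```

View pics/w17.png

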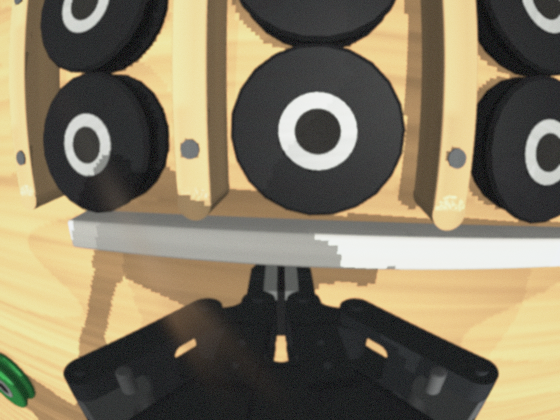

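```bash
python3 -m creep '[[[0,-0.004,0],0],[[0,-0.008,0],0],[[0,-0.008,0],0]]'
```

```text
clock: 28.95
ee_pos: [0.5456, -0.0228, 0.0175]
tcp_rot: [[0.045, -0.999, -0.025], [-0.993, -0.047, 0.112], [-0.113, 0.02, -0.993]]
wrist_force: [-7.0, -1.6, 4.7]
finger_gap: 0.0
```

Firm resistance (7 N, motion stopped): the bar is at its stop. Back off, up, and check from above.

```bash
python3 -m creep '[[[0,0.01,0],0],[[0,0.06,0],0],[[0,0.15,-0.05],0],[[0,0.25,-0.15],0],[[0,0.35,-0.2],0],[[0,0.4,-0.2],0],[[0,0.4,-0.2],0],[[0,0.4,-0.2],0]]'
python3 - <<'E'
from h import *
s=r.state(); print(s["ee_pos"],s["qpos"],s["wrist_force"])
d,_=blacks()
cv2.imwrite("pics/t18.png",cv2.resize(d["image"][110:290,230:560,::-1],None,fx=2.4,fy=2.4,interpolation=cv2.INTER_CUBIC))
E
```

```text
clock: 29.95
ee_pos: [0.3524, -0.0435, 0.1202]
tcp_rot: [[0.044, -0.999, -0.016], [-0.993, -0.045, 0.111], [-0.111, 0.012, -0.994]]
wrist_force: [0.7, -0.3, 0.1]
finger_gap: 0.0
[ 0.35242481 -0.04353395  0.12020171] [-0.41735414  0.07943285  2.09913199  0.11061647  1.02593166  1.04852403] [ 0.72204817 -0.33802853  0.12724506]
blob [494.2   3.9] [ 155   12 1255] W [ 1.1479 -0.4442] R [ 0.5537 -0.4337]
blob [447.3 145.1] [ 38  39 967] W [ 0.7549 -0.3146] R [ 0.1672 -0.2858]
blob [342.2 291.8] [ 53  54 997] W [ 0.3882 -0.066 ] R [-0.1875 -0.0202]
blob [312.8 390.5] [ 23  34 387] W [ 0.1692 -0.0062] R [-0.4034  0.0498]
blob [225.1 413.8] [ 41  16 402] W [0.1116 0.1842] R [-0.4519  0.2427]
```

View pics/t18.png

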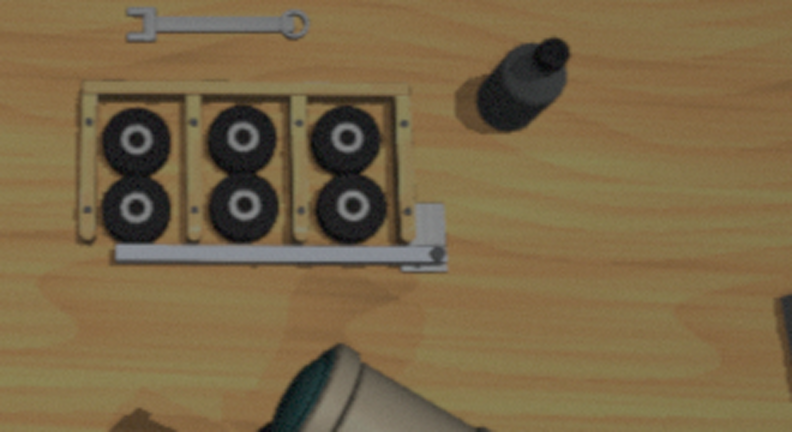

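Run:
```python
from h import *
t=r.camera("top")
o=lambda p:(p[0]/2.4+230-.3,p[1]/2.4+110-.3)
for p in[(137,139),(137,208),(242,136),(244,205),(348,137),(353,205)]: print(np.round(toR(bp(t,o(p),.025)),4))
a=toR(bp(t,o((117,254)),.028)); b=toR(bp(t,o((437,254)),.028)); print(a,b,np.arctan2(-(a-b)[0],(a-b)[1]))
print(r.state()["clock"],r.state()["joint_velocities"].round(4))
r.sign_off()
```

```text
[0.106  0.1071]
[0.0351 0.1072]
[0.1091 0.0021]
[0.0382 0.0015]
[ 0.1081 -0.1038]
[ 0.0383 -0.1061]
[-0.01173866  0.12675273] [-0.01161643 -0.18576271] 0.0003911268010727828
30.05 [ 0.0035  0.0074  0.0042 -0.0032  0.0064  0.0008]
the job is handed in; nothing more can be done
```

I dealt all six black sheaves into the rack in the order left, middle, right, then left, middle, right, sliding each one flat. I then swung the keeper shut against its stop and backed the arm clear. I handed the job in at about 30 s of the 72 s allowed.

**Last checks, from the top camera:**
- **Sheaves:** each bay holds two, every one within about 41 mm of its bay's middle (limit 50 mm).
- **Keeper:** the bar measures about 0.000 rad from shut. It met firm resistance of about 7 N at the stop before I backed off.
- **Bystanders:** the bottle and spanner are where they started. I compared the tin only by eye, and it was unmoved in the last view that showed it.

**What went wrong:**
- **Joint limit:** at 13 s a wrist turn ran joint 6 into its limit. It read 2.704 rad against a stated range of 2.70 rad. I can't tell whether this counts as passing the range, and no verdict is reported.
- **Tool tilt:** that same turn left the tool tilted by about 6° for the rest of the job, and I compensated for it in the later moves.

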